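Fill the table caddy and leave the cooking spices

TASK

Get the table caddy ready to be carried to the table: stand the two shakers, the dropper bottle and the tea light that were left by the hob upright in it, each on the floor of the dish that fits it (a shaker in each of the two wide cups, the dropper bottle in the narrow cup, the tea light in the low square saucer). Set them down rather than dropping them, and leave the two cooking-spice jars standing where they are.

Things in the scene. Friction and masses are not known exactly. Their poses are not given: they have to be found in the camera images.
- shaker_a_mid (a point): one of two like table shakers (filled white): glass body 44 mm across up to 66 mm, domed metal head narrowing to 34 mm, 90 mm high, 100 g, loose, upright. Lower than the spice jars, head narrower than body. Point: on the axis, half-way up (45 mm above the underside); z up along the axis.
- shaker_b_mid (a point): the other of two like table shakers (filled grey): glass body 44 mm across up to 66 mm, domed metal head narrowing to 34 mm, 90 mm high, 100 g, loose, upright. Lower than the spice jars, head narrower than body. Point: on the axis, half-way up (45 mm above the underside); z up along the axis.
- dropper_mid (a point): small amber dropper bottle: round body 33 mm across up to 65 mm, collar 24 mm across up to 77 mm, then a black rubber bulb 12 mm across, 102 mm high, 70 g, loose, upright. Point: on the axis, half-way up (51 mm above the underside); z up along the axis. It stands on the worktop or the hob plate (2 mm higher), hob covers 30 mm high no nearer than 50 mm; wall cabinets overhang the back, 0.5 m up.
- tealight_mid (a point): tea light: low round candle in a metal shell, 38 mm across, 15 mm high, 16 g, loose, upright. Point: on the axis, half-way up (7.5 mm above the underside); z up along the axis. It stands on the worktop or the hob plate (2 mm higher), hob covers 30 mm high no nearer than 50 mm; wall cabinets overhang the back, 0.5 m up.
- cup_a: first wide cup, white, one of four dishes fixed in a row along the middle of the table caddy, a dark wooden tray 90 x 308 mm, rim 15 mm above the worktop; centres 74 mm apart, order shuffled. Round, inner diameter 62, outer 68 mm: for a shaker, either one. Inner floor 3 mm, rim 16 mm above the origin (10 and 23 mm above the worktop). Origin: centre of its underside; y along the row, z up.
- cup_b: second wide cup, white, one of four dishes fixed in a row along the middle of the table caddy, a dark wooden tray 90 x 308 mm, rim 15 mm above the worktop; centres 74 mm apart, order shuffled. Round, inner diameter 62, outer 68 mm: for a shaker, either one. Inner floor 3 mm, rim 16 mm above the origin (10 and 23 mm above the worktop). Origin: centre of its underside; y along the row, z up.
- cup_narrow: narrow cup, white, one of four dishes fixed in a row along the middle of the table caddy, a dark wooden tray 90 x 308 mm, rim 15 mm above the worktop; centres 74 mm apart, order shuffled. Round, inner diameter 49, outer 55 mm: for the dropper bottle. Inner floor 3 mm, rim 16 mm above the origin (10 and 23 mm above the worktop). Origin: centre of its underside; y along the row, z up.
- saucer: low square saucer, white, one of four dishes fixed in a row along the middle of the table caddy, a dark wooden tray 90 x 308 mm, rim 15 mm above the worktop; centres 74 mm apart, order shuffled. 66 mm square, recess 56 mm square, 3 mm deep: for the tea light. Inner floor 10 mm, rim 13 mm above the origin (17 and 20 mm above the worktop). Origin: centre of its underside; y along the row, z up.
- spice_a_mid (a point): cooking-spice jar that is to stay where it stands, easily taken for a shaker: straight glass jar 46 mm across and 106 mm high with a flat green screw cap as wide as the jar, 110 g, loose. Point: on the axis, half-way up (53 mm above the underside); z up along the axis.
- spice_b_mid (a point): cooking-spice jar that is to stay where it stands, easily taken for a shaker: straight glass jar 45 mm across and 109 mm high with a flat red screw cap as wide as the jar, 110 g, loose. Point: on the axis, half-way up (54.5 mm above the underside); z up along the axis.

How it is judged:
At the end, for the whole second after the job is handed in: A shaker in each wide cup, dropper bottle in the narrow cup, tea light in the saucer: within 15 mm of the dish's centre, on its floor (height within 6 mm), upright within 0.15 rad, at rest; both spice jars upright within 20 mm of where they stood, at rest (horizontal distance between tealight_mid and saucer below 0.015 m and z of tealight_mid in the frame of saucer between 0.0115 and 0.0235 m and horizontal distance between dropper_mid and cup_narrow below 0.015 m and z of dropper_mid in the frame of cup_narrow between 0.048 and 0.06 m and ((horizontal distance between shaker_a_mid and cup_a below 0.015 m and z of shaker_a_mid in the frame of cup_a between 0.042 and 0.054 m and horizontal distance between shaker_b_mid and cup_b below 0.015 m and z of shaker_b_mid in the frame of cup_b between 0.042 and 0.054 m) or (horizontal distance between shaker_a_mid and cup_b below 0.015 m and z of shaker_a_mid in the frame of cup_b between 0.042 and 0.054 m and horizontal distance between shaker_b_mid and cup_a below 0.015 m and z of shaker_b_mid in the frame of cup_a between 0.042 and 0.054 m)) and angle between each of shaker_a_mid, shaker_b_mid, dropper_mid, tealight_mid, spice_a_mid, spice_b_mid's own z axis and vertical below 0.15 rad and linear speed of each of shaker_a, shaker_b, dropper, tealight, spice_a, spice_b below 0.02 m/s and distance of each of spice_a_mid, spice_b_mid from where it was at the start of the episode below 0.02 m); the robot touches nothing.
It fails at once if a shaker, the dropper bottle or the tea light is dropped or knocked flying: faster than 0.6 m/s while the fingers do not touch it (a fall of about 18 mm) ((linear speed of shaker_a above 0.6 m/s and not (contact force between the fingers and shaker_a above 0.05 N)) or (linear speed of shaker_b above 0.6 m/s and not (contact force between the fingers and shaker_b above 0.05 N)) or (linear speed of dropper above 0.6 m/s and not (contact force between the fingers and dropper above 0.05 N)) or (linear speed of tealight above 0.6 m/s and not (contact force between the fingers and tealight above 0.05 N))).
It fails at once if a spice jar is taken up or pushed more than 30 mm from where it stood (distance of any of spice_a_mid, spice_b_mid from where it was at the start of the episode above 0.03 m).
It also fails if it takes over 128 s, if anything falls off the work surface, if the arm or the gripper's body presses on something with over 40 N, if the wrist force passes 120 N, or if a joint passes its speed limit or range.

ROBOT

A 6-joint arm with a two-finger parallel gripper is mounted at the origin on a cart in front of the work surface, level with it; the furniture and walls round the work are solid. World frame = base frame: x ahead of the robot, y to its left, z up, the work surface at z = 0. Lengths are in m, angles in rad, forces in N, time in s.
With the tool pointing down it reaches from about 0.25 to 0.775 m from the base axis. Payload 4 kg.
Tool frame: the origin (TCP) lies midway between the tips of the shut fingers; the grasp point (between the pads) lies 19 mm behind it (robot.tcp_to_grasp is the distance from the TCP to the grasp point, in m); z points along the fingers, y is the line along which they close (so a half turn about z gives the same grasp; the last joint's range is limited). The gripper opens to 94 mm and grips with 3 to 60 N. Pads are 16 mm wide; open, the fingers measure 119 mm over their backs; the gripper's body (75 mm by 177 mm) begins 78 mm behind the grasp point.
Start: joints at [1.045, 0.087, 1.371, -0, 1.684, -0.103], TCP at [0.226, 0.502, 0.206] pointing down, gripper open.
Joint ranges: [-3.1, 3.1], [-0.76, 2.03], [0.27, 2.55], [-1.08, 4.22], [0.17, 2.65], [-2.57, 2.57]. Speed limits (rad/s): [2.79, 2.79, 3.14, 3.14, 3.14, 3.14].

INTERFACE

Orientations are given as [roll, pitch, yaw] about the fixed x, y, z axes, in that order (R = Rz(yaw) Ry(pitch) Rx(roll)).
In Python, from bench import robot, viewer gives the robot as it stands. The module is installed in compiled form; this text tells all that it offers.
- The arm moves only by the shell command python3 -m handwheel 'ROWS' [OPENING]. ROWS is JSON, a list of rows, each a list of 6 numbers: the shift along the tool's x, y, z in units of 0.2 m (1.0 is 0.2 m), then the turn, a rotation vector about the tool's x, y, z in units of 30 degrees (1.0 is 30 degrees). In form: [[x, y, z, wx, wy, wz], ...]. A call has 1 to 10 rows; each row is the pose to reach, as a shift and turn from the pose commanded when the call began, along the tool's axes at that moment; what a row does not reach only later rows make up. A row lasts 1/12 s, in which the tool goes at most 41.7 mm and 7.16 degrees, less where a joint would pass 70% of its speed; a pose out of reach is approached as far as the arm can. A call with a number of a shift or a turn outside -1 to 1 is refused whole. A call with a gripper value outside its range is refused whole. OPENING is the gripper's target within -1 to 1 (shut at 1, half-way at 0, fully open at -1), set as the call begins (- or left out, the last holds). The fingers move at their own pace and stop on an object; the grip force is fixed at half the most. Time passes only in rows, so rows that repeat a pose let the fingers close. It gives the time, the measured TCP pose, the force, the opening and the grip force at its end, in the units of the state.
- robot.get_obs(): the state, without advancing time (a new reading comes with each control period).
- viewer.snapshot(name): name is "scene" or "top" or "wrist"; returns the picture (400x640x3 uint8, red, green, blue); there is no depth.
- viewer.calibration(name): a dict with "fx", "fy", "cx", "cy" (pixels), "k1" (the pictures are not rectified: a ray, as slopes to the right and down, at radius r is drawn at 1 + k1 r^2 times it, then the intrinsics apply), "R" (3x3) and "t" (3): a world point X has camera coordinates R X + t. Camera axes: x right, y down, z forward; pixel columns grow to the right and rows downward; lengths in m; the calibration is good to about 2 mm. A picture is of the moment at which its call begins: read the wrist's pose just before it. calibration takes no time and is no camera call; for the wrist camera it gives the pose at the moment of the call.
- robot.close_job(): hands the job in; it is judged then, once.
The state is a dict: "time": time; "joint_positions": joint angles; "qvel": joint speeds; "joint_torque": joint torques, N m; "tool_pos": TCP position; "ee_rot": TCP orientation; "wrist_force": force on the tool from outside, world axes, zero at the start; "wrist_torque": the same for the moment, N m; "width": finger opening in m; "finger_force": force on a finger pad.
Only numpy, scipy, OpenCV 4.12 (cv2) and the standard library are available. Lean on these libraries where they do the work, as an engineer would, in place of code of your own. Each camera call takes 0.05 s, during which the arm holds its last target. There are 200 camera calls.

## Working session

There is one attempt and no reset: what is moved stays moved. The work goes in short steps, Python scripts to look and compute and a shell command to move; the robot and the scene stay as the last step left them, time stands still between calls to the robot, and variables do not carry over. Pictures are saved under pics/ and viewed, at most 14 in all, crops included, and the job is handed in when it is done.

```bash
mkdir -p pics
python3 - <<'E'
from bench import robot, viewer
import cv2,numpy as np
for n in("scene","top","wrist"):
    c=viewer.calibration(n);print(n,{k:np.round(v,4).tolist() for k,v in c.items()})
    cv2.imwrite(f"pics/{n}0.png",viewer.snapshot(n)[:,:,::-1])
o=robot.get_obs();print(o)
E
```

```text
scene {'fx': 436.9592, 'fy': 436.9592, 'cx': 322.4681, 'cy': 191.4497, 'k1': -0.1006, 'R': [[0.6965, -0.7176, -0.0043], [-0.5531, -0.533, -0.6404], [0.4572, 0.4484, -0.7681]], 't': [-0.3416, 0.2956, 1.0373]}
top {'fx': 517.3308, 'fy': 517.3308, 'cx': 318.7915, 'cy': 199.9597, 'k1': 0.0593, 'R': [[0.2849, -0.9585, 0.0069], [-0.9206, -0.2756, -0.2768], [0.2672, 0.0725, -0.9609]], 't': [-0.1556, 0.451, 1.5396]}
wrist {'fx': 325.7692, 'fy': 325.7692, 'cx': 316.643, 'cy': 201.4037, 'k1': -0.0021, 'R': [[0.4101, 0.912, -0.0023], [0.8864, -0.3979, 0.2366], [0.2148, -0.0991, -0.9716]], 't': [-0.5491, -0.0248, 0.3902]}
{'time': 0.15, 'joint_positions': array([ 1.04486477e+00,  8.78094019e-02,  1.37189602e+00, -3.81490336e-05,
        1.68362156e+00, -1.03076895e-01]), 'qvel': array([ 0.0008451 ,  0.00088673, -0.00326444, -0.00052926,  0.00023737,
       -0.00223312]), 'joint_torque': array([ 1.66695874e-03, -3.40641189e+01, -3.02793789e+01,  7.18293549e-02,
        3.05015780e-02, -1.04300875e-04]), 'tool_pos': array([0.22548954, 0.50118203, 0.20456548]), 'ee_rot': array([-3.13986363e+00, -1.40739760e-04,  2.71873361e+00]), 'wrist_force': array([0.03698945, 0.08965856, 0.48395242]), 'wrist_torque': array([-0.02357773, -0.0376754 ,  0.07286592]), 'finger_force': 0.0, 'width': 0.09406635737485401}
```

View pics/top0.png

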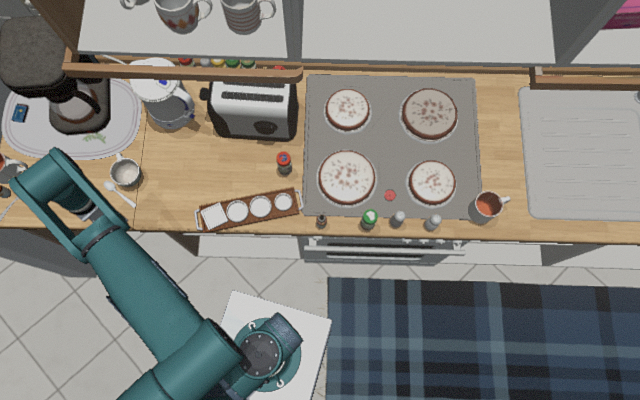

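View pics/scene0.png

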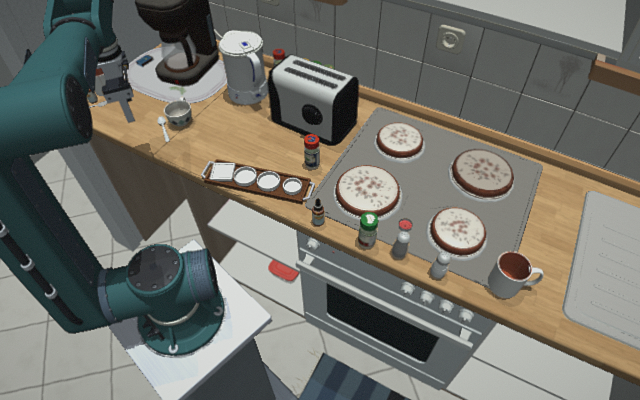

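Top view: caddy along (205,215)-(290,200), with the square saucer leftmost, then wide/wide/narrow cups to check. The dropper is at (321,220), green jar (370,219), shakers (398,219) and (433,222), red tea light (390,195), and red jar (284,160). I'll enlarge both views for precise pixels.

```bash
cat > h.py <<'E'
import cv2,numpy as np
from bench import robot,viewer
def ray(c,u,v):
    K=np.array([[c['fx'],0,c['cx']],[0,c['fy'],c['cy']],[0,0,1.]])
    p=cv2.undistortPoints(np.array([[[u,v]]],float),K,np.array([c['k1'],0,0,0.]))[0,0]
    R=np.array(c['R']);return -R.T@np.array(c['t']),R.T@np.array([p[0],p[1],1])
def onz(c,u,v,z):
    o,d=ray(c,u,v);return o+d*(z-o[2])/d[2]
def tri(*rays):
    A=0;b=0
    for o,d in rays:
        d=d/np.linalg.norm(d);P=np.eye(3)-np.outer(d,d);A=A+P;b=b+P@o
    return np.linalg.solve(A,b)
def proj(c,X):
    x=np.array(c['R'])@X+np.array(c['t']);a=x[:2]/x[2];a=a*(1+c['k1']*(a@a))
    return np.array([c['fx']*a[0]+c['cx'],c['fy']*a[1]+c['cy']])
E
python3 - <<'E'
import cv2
t=cv2.imread('pics/top0.png');s=cv2.imread('pics/scene0.png')
cv2.imwrite('pics/topc.png',cv2.resize(t[150:235,190:350],None,fx=5,fy=5,interpolation=2))
cv2.imwrite('pics/topd.png',cv2.resize(t[170:240,300:460],None,fx=5,fy=5,interpolation=2))
cv2.imwrite('pics/scd.png',cv2.resize(s[185:285,300:460],None,fx=5,fy=5,interpolation=2))
E
```

```text
(no output)
```

View pics/topc.png

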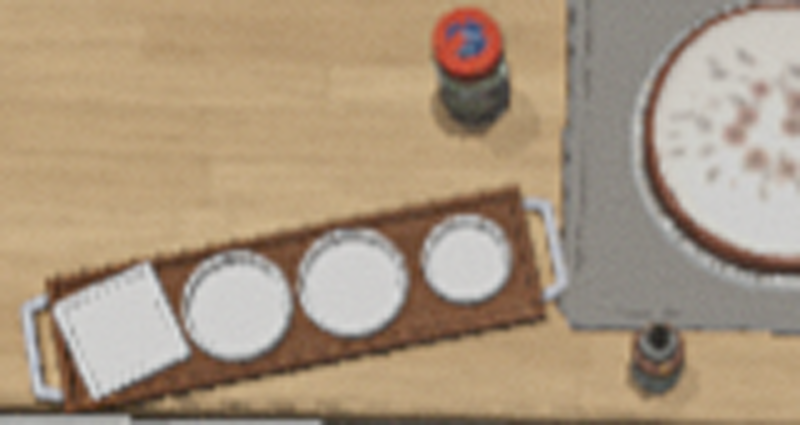

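View pics/topd.png

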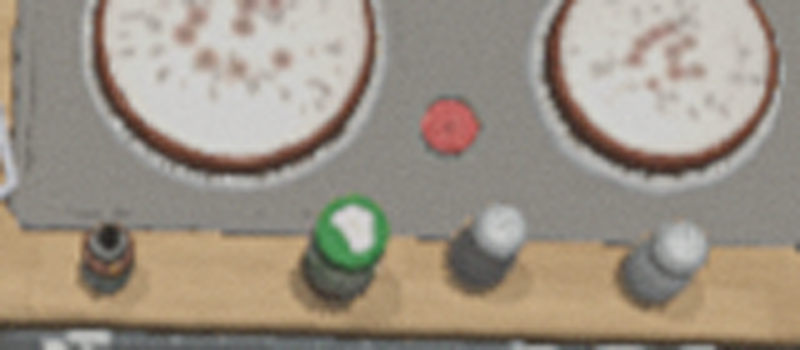

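View pics/scd.png

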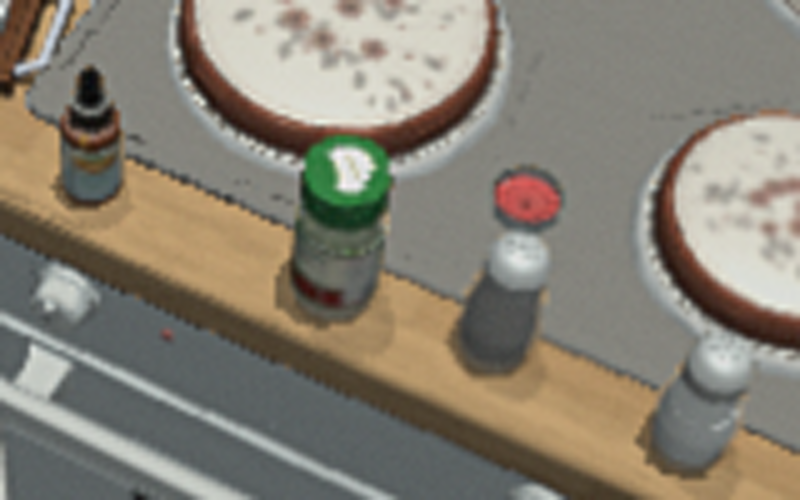

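```bash
cat > m.py <<'E'
from h import *
T=viewer.calibration('top');S=viewer.calibration('scene')
tc=lambda a,b:((a+.5)/5-.5+190,(b+.5)/5-.5+150)
td=lambda a,b:((a+.5)/5-.5+300,(b+.5)/5-.5+170)
sd=lambda a,b:((a+.5)/5-.5+300,(b+.5)/5-.5+185)
pairs={'shG':(td(502,222),sd(522,243),.086),'shW':(td(684,243),sd(723,355),.086),'drop':(td(109,232),sd(91,72),.100),
'green':(td(355,227),sd(347,165),.106),'tea':(td(450,127),sd(527,198),.017)}
for k,(a,b,z) in pairs.items():
    print(k,'tri',tri(ray(T,*a),ray(S,*b)).round(4),'top',onz(T,*a,z)[:2].round(4),'scene',onz(S,*b,z)[:2].round(4))
for k,p,z in [('sauc',(123,331),.02),('w1',(237,304),.023),('w2',(353,282),.023),('nar',(467,259),.023),('red',(468,41),.109)]:
    print(k,onz(T,*tc(*p),z).round(4))
E
python3 m.py
python3 - <<'E'
from h import *
# colour refinement: red tealight and white dishes in top/scene
T=viewer.calibration('top');S=viewer.calibration('scene')
for n,c,(x0,x1,y0,y1) in (('top',T,(195,305,185,235)),('scene',S,(195,315,155,205))):
    im=cv2.imread(f'pics/{n}0.png');h=cv2.cvtColor(im,cv2.COLOR_BGR2HSV)
    m=((h[...,1]<40)&(h[...,2]>150)).astype('uint8');r=np.zeros_like(m);r[y0:y1,x0:x1]=m[y0:y1,x0:x1]
    _,_,st,ce=cv2.connectedComponentsWithStats(r)
    for s,q in zip(st[1:],ce[1:]):
        if s[4]>80: print(n,s,q.round(1),onz(c,*q,.02).round(4))
E
```

```text
shG tri [ 0.4972 -0.2706  0.0964] top [ 0.4987 -0.2703] scene [ 0.5057 -0.2684]
shW tri [ 0.5172 -0.3788  0.0901] top [ 0.5175 -0.3785] scene [ 0.521  -0.3787]
drop tri [ 0.4225 -0.0462  0.1034] top [ 0.4209 -0.0446] scene [ 0.4269 -0.0454]
green tri [ 0.4633 -0.1856  0.1144] top [ 0.4646 -0.1851] scene [ 0.4697 -0.1827]
tea tri [ 0.5713 -0.2304  0.0205] top [ 0.5707 -0.2292] scene [ 0.5756 -0.2305]
sauc [0.3447 0.2839 0.02  ]
w1 [0.3812 0.2205 0.023 ]
w2 [0.4158 0.1551 0.023 ]
nar [0.4509 0.0906 0.023 ]
red [0.5622 0.1199 0.109 ]
top [275 193  17  17 230] [282.8 201.2] [0.4521 0.0917 0.02  ]
top [250 196  21  21 343] [260.  206.2] [0.4157 0.1559 0.02  ]
top [227 200  21  22 342] [237.1 210.8] [0.3808 0.2204 0.02  ]
top [201 202  27  28 440] [213.6 215.6] [0.3448 0.2859 0.02  ]
scene [201 161  43  18 406] [221.1 170.2] [0.3488 0.2888 0.02  ]
scene [234 168  22  15 224] [245.1 176.1] [0.3843 0.2176 0.02  ]
scene [257 172  23  17 247] [267.9 180.9] [0.4189 0.1541 0.02  ]
scene [283 178  19  14 172] [292.  185.3] [0.4565 0.0906 0.02  ]
```

```bash
cat > go.py <<'E'
# go.py x y z [yawdeg]: shift in tool axes and units for the move
import sys
from h import *
from scipy.spatial.transform import Rotation as Ro
a=[float(v) for v in sys.argv[1:]]
o=robot.get_obs();R=Ro.from_euler('xyz',o['ee_rot'])
print('t %.2f pos'%o['time'],o['tool_pos'].round(4),'rpy',np.degrees(o['ee_rot']).round(1),'w %.3f'%o['width'],'F',o['wrist_force'].round(1))
yaw=a[3] if len(a)>3 else 118
G=Ro.from_euler('xyz',[180,0,yaw],degrees=True)
print('shift',(R.inv().apply(np.array(a[:3])-o['tool_pos'])/.2).round(3),'turn',((R.inv()*G).as_rotvec(degrees=True)/30).round(3))
E
python3 -m handwheel '[[-0.86,-1,-0.1,0,0,0.63],[-0.86,-1,-0.1,0,0,0.63],[-0.86,-1,-0.1,0,0,0.63],[-0.86,-1,-0.1,0,0,0.63],[-0.86,-1,-0.1,0,0,0.63],[-0.86,-1,-0.1,0,0,0.63],[-0.86,-1,-0.1,0,0,0.63],[-0.86,-1,-0.1,0,0,0.63]]'
python3 go.py 0.45 -0.25 0.22
```

```text
time: 0.82
tool_pos: [0.3013, 0.2461, 0.226]
ee_rot: [3.14, 0.001, 2.384]
wrist_force: [-0.0, 0.4, -0.7]
width: 0.094
finger_force: 0.0
t 0.82 pos [0.3013 0.2461 0.226 ] rpy [1.799e+02 1.000e-01 1.366e+02] w 0.094 F [-0.   0.4 -0.7]
shift [-2.245 -1.29   0.031] turn [0.002 0.002 0.619]
```

```bash
python3 -m handwheel '[[-1,-0.57,0,0,0,0.62],[-1,-0.57,0,0,0,0.62],[-1,-0.57,0,0,0,0.62],[-1,-0.57,0,0,0,0.62],[-1,-0.57,0,0,0,0.62],[-1,-0.57,0,0,0,0.62],[-1,-0.57,0,0,0,0.62],[-1,-0.57,0,0,0,0.62]]'
python3 go.py 0.45 -0.25 0.22
```

```text
time: 1.48
tool_pos: [0.3687, 0.0289, 0.225]
ee_rot: [-3.141, -0.002, 2.062]
wrist_force: [-0.4, -0.7, 0.9]
width: 0.0943
finger_force: 0.0
t 1.48 pos [0.3687 0.0289 0.225 ] rpy [-1.800e+02 -1.000e-01  1.182e+02] w 0.094 F [-0.4 -0.7  0.9]
shift [-1.421 -0.3    0.023] turn [-0.001 -0.003  0.006]
```

```bash
python3 -m handwheel '[[-1,-0.2,0,0,0,0],[-1,-0.2,0,0,0,0],[-1,-0.2,0,0,0,0],[-1,-0.2,0,0,0,0],[-1,-0.2,0,0,0,0],[-1,-0.2,0,0,0,0],[-1,-0.2,0,0,0,0],[-1,-0.2,0,0,0,0],[-1,-0.2,0,0,0,0]]'
python3 - <<'E'
from h import *
import pickle
c=viewer.calibration('wrist');im=viewer.snapshot('wrist')[:,:,::-1]
cv2.imwrite('pics/w1.png',im);pickle.dump(c,open('pics/w1.pkl','wb'))
for n,p in dict(shG=[.498,-.27,.088],shW=[.517,-.379,.088],drop=[.4215,-.045,.1],green=[.464,-.185,.106],tea=[.571,-.23,.017]).items(): print(n,proj(c,np.array(p)).round(1))
E
python3 go.py 0.498 -0.27 0.15
```

```text
time: 2.23
tool_pos: [0.4283, -0.1641, 0.2256]
ee_rot: [3.141, -0.001, 2.068]
wrist_force: [0.2, 0.8, -0.7]
width: 0.0944
finger_force: 0.0
shG [326.5 306.4]
shW [295.6 387.1]
drop [374.3  75.8]
green [338.7 232.5]
tea [389.  276.1]
t 2.28 pos [ 0.4282 -0.1643  0.2258] rpy [180.   -0.  118.5] w 0.094 F [-0.1 -0.4 -0.6]
shift [-0.631  0.055  0.379] turn [ 0.001 -0.     0.015]
```

View pics/w1.png

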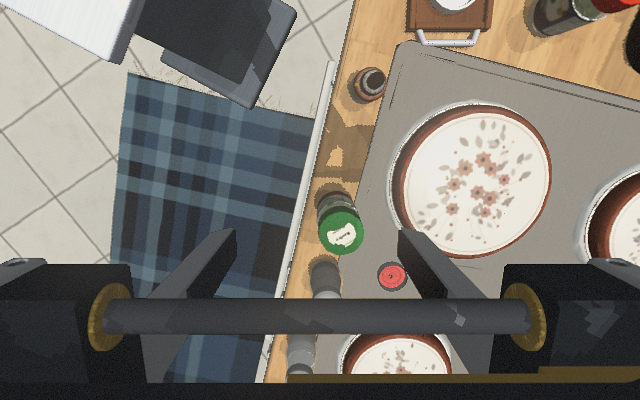

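Wrist view: tea light is at (392,276), the green cap at (341,232) and the dropper bulb at (376,75). All are within about 3 px of my predictions, so the measured points hold. The gripper hides what lies below row 260. Next I move over the grey shaker.

```bash
python3 -m handwheel '[[-0.63,0.06,0.28,0,0,0],[-0.63,0.06,0.28,0,0,0],[-0.63,0.06,0.28,0,0,0],[-0.63,0.06,0.28,0,0,0],[-0.63,0.06,0.28,0,0,0],[-0.63,0.06,0.28,0,0,0],[-0.63,0.06,0.28,0,0,0]]' -1
python3 go.py 0.499 -0.27 0.026
```

```text
time: 2.87
tool_pos: [0.4985, -0.2702, 0.1707]
ee_rot: [3.141, 0.001, 2.066]
wrist_force: [0.1, -0.6, 1.0]
width: 0.0941
finger_force: 0.0
t 2.87 pos [ 0.4985 -0.2702  0.1707] rpy [179.9   0.  118.4] w 0.094 F [ 0.1 -0.6  1. ]
shift [0.    0.002 0.724] turn [0.002 0.002 0.012]
```

```bash
python3 -m handwheel '[[0,0,0.15,0,0,0],[0,0,0.3,0,0,0],[0,0,0.45,0,0,0],[0,0,0.6,0,0,0],[0,0,0.72,0,0,0],[0,0,0.72,0,0,0],[0,0,0.72,0,0,0]]'
python3 -m handwheel '[[0,0,0,0,0,0],[0,0,0,0,0,0],[0,0,0,0,0,0],[0,0,0,0,0,0],[0,0,0,0,0,0],[0,0,0,0,0,0],[0,0,0,0,0,0],[0,0,0,0,0,0]]' 1
python3 go.py 0.382 0.219 0.17
```

```text
time: 3.45
tool_pos: [0.4978, -0.2702, 0.0259]
ee_rot: [-3.141, -0.001, 2.066]
wrist_force: [0.1, -1.2, 1.0]
width: 0.0938
finger_force: 0.0
time: 4.12
tool_pos: [0.4982, -0.2717, 0.0254]
ee_rot: [-3.142, -0.0, 2.064]
wrist_force: [0.1, 0.1, -0.5]
width: 0.044
finger_force: 0.2
t 4.12 pos [ 0.4982 -0.2717  0.0254] rpy [-180.    -0.   118.3] w 0.044 F [ 0.1  0.1 -0.5]
shift [ 2.436  0.65  -0.722] turn [-0.    -0.     0.009]
```

```bash
python3 -m handwheel '[[0,0,0,0,0,0],[0,0,0,0,0,0],[0,0,0,0,0,0],[0,0,-0.1,0,0,0],[0,0,-0.25,0,0,0],[0,0,-0.4,0,0,0],[0,0,-0.55,0,0,0],[0,0,-0.75,0,0,0],[0,0,-0.75,0,0,0],[0,0,-0.75,0,0,0]]'
python3 go.py 0.382 0.219 0.176
```

```text
time: 4.95
tool_pos: [0.4997, -0.2727, 0.1787]
ee_rot: [3.139, 0.006, 2.064]
wrist_force: [-0.5, -0.3, -2.0]
width: 0.0418
finger_force: 30.0
t 4.95 pos [ 0.4997 -0.2727  0.1787] rpy [179.8   0.3 118.3] w 0.042 F [-0.5 -0.3 -2. ]
shift [2.444e+00 6.460e-01 1.000e-03] turn [0.006 0.011 0.009]
```

```bash
python3 -m handwheel '[[0.1,0.03,0,0,0,0],[0.25,0.07,0,0,0,0],[0.4,0.11,0,0,0,0],[0.55,0.15,0,0,0,0],[0.7,0.19,0,0,0,0],[0.85,0.22,0,0,0,0],[1,0.27,0,0,0,0]]'
python3 -m handwheel '[[0.15,0.04,0,0,0,0],[0.3,0.08,0,0,0,0],[0.45,0.12,0,0,0,0],[0.6,0.15,0,0,0,0],[0.8,0.2,0,0,0,0],[0.9,0.24,0,0,0,0],[0.9,0.24,0,0,0,0],[0.9,0.24,0,0,0,0]]'
python3 go.py 0.382 0.219 0.176
```

```text
time: 5.53
tool_pos: [0.4489, -0.0685, 0.1727]
ee_rot: [-3.138, -0.003, 2.064]
wrist_force: [0.8, -0.5, -0.4]
width: 0.0415
finger_force: 30.0
time: 6.2
tool_pos: [0.4068, 0.1118, 0.1733]
ee_rot: [-3.138, -0.001, 2.067]
wrist_force: [0.8, 0.1, -0.3]
width: 0.0415
finger_force: 30.0
t 6.20 pos [0.4068 0.1118 0.1733] rpy [-179.8   -0.   118.4] w 0.041 F [ 0.8  0.1 -0.3]
shift [ 0.53   0.146 -0.013] turn [-0.007 -0.002  0.015]
```

Run:
```python
from h import *
c=viewer.calibration('wrist');im=viewer.snapshot('wrist')[:,:,::-1].copy();cv2.imwrite('pics/w2.png',im)
for n,p in dict(sauc=[.3455,.285,.02],w1=[.3812,.2204,.023],w2=[.416,.1551,.023],nar=[.452,.091,.023]).items():
    q=proj(c,np.array(p));print(n,q.round(1));cv2.circle(im,tuple(q.round().astype(int).tolist()),3,(0,0,255),-1)
cv2.imwrite('pics/w2m.png',im)
```

```text
sauc [348.7  -5.6]
w1 [347.9  79.8]
w2 [345.7 157.5]
nar [345.3 227. ]
```

View pics/w2m.png

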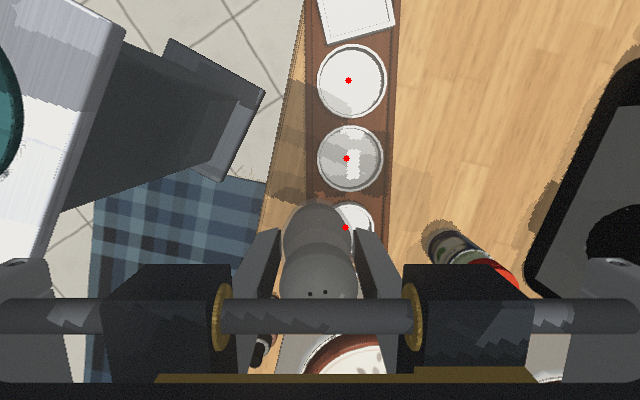

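Wrist view: cup rims are centred at (351,80) and (351,158), about 4 px right of the red predictions. That agrees with the scene camera, so I shift the cup targets about 3 mm along tool y. The shaker hangs straight between the fingers.

```bash
python3 -m handwheel '[[0.15,0.05,0,0,0,0],[0.3,0.1,0,0,0,0],[0.45,0.15,0,0,0,0],[0.53,0.16,0,0,0,0],[0.53,0.16,0,0,0,0],[0.53,0.16,0,0,0,0]]'
python3 go.py 0.383 0.2205 0.042
```

```text
time: 6.75
tool_pos: [0.3862, 0.2188, 0.1746]
ee_rot: [-3.14, 0.001, 2.064]
wrist_force: [0.1, -0.3, -0.7]
width: 0.0414
finger_force: 30.0
t 6.75 pos [0.3862 0.2188 0.1746] rpy [-1.799e+02  1.000e-01  1.183e+02] w 0.041 F [ 0.1 -0.3 -0.7]
shift [ 0.016 -0.009  0.663] turn [-0.004  0.002  0.009]
```

```bash
python3 -m handwheel '[[0.02,-0.01,0.12,0,0,0],[0.02,-0.01,0.25,0,0,0],[0.02,-0.01,0.38,0,0,0],[0.02,-0.01,0.5,0,0,0],[0.02,-0.01,0.58,0,0,0],[0.02,-0.01,0.63,0,0,0],[0.02,-0.01,0.66,0,0,0],[0.02,-0.01,0.66,0,0,0],[0.02,-0.01,0.66,0,0,0]]'
python3 go.py 0.383 0.2205 0.036
```

```text
time: 7.5
tool_pos: [0.3832, 0.222, 0.0441]
ee_rot: [3.141, 0.0, 2.063]
wrist_force: [0.2, 0.3, -1.4]
width: 0.0418
finger_force: 30.0
t 7.50 pos [0.3832 0.222  0.0441] rpy [179.9   0.  118.2] w 0.042 F [ 0.2  0.3 -1.4]
shift [-0.006 -0.005  0.041] turn [0.002 0.    0.007]
```

```bash
python3 -m handwheel '[[0,0,0.02,0,0,0],[0,0,0.03,0,0,0],[0,0,0.035,0,0,0],[0,0,0.04,0,0,0],[0,0,0.045,0,0,0],[0,0,0.045,0,0,0]]'
```

```text
time: 8.0
tool_pos: [0.3827, 0.2226, 0.0354]
ee_rot: [3.141, 0.0, 2.065]
wrist_force: [-0.4, -1.7, 3.9]
width: 0.0417
finger_force: 30.0
```

```bash
python3 -m handwheel '[[0,0,0,0,0,0],[0,0,0,0,0,0],[0,0,0,0,0,0],[0,0,0,0,0,0]]' -0.4
python3 -m handwheel '[[0,0,-0.1,0,0,0],[0,0,-0.25,0,0,0],[0,0,-0.4,0,0,0],[0,0,-0.55,0,0,0],[0,0,-0.75,0,0,0],[0,0,-0.75,0,0,0],[0,0,-0.75,0,0,0]]'
python3 go.py 0.518 -0.3785 0.18
```

```text
time: 8.33
tool_pos: [0.3824, 0.2224, 0.0343]
ee_rot: [3.142, -0.0, 2.064]
wrist_force: [-0.1, -0.4, 0.4]
width: 0.0641
finger_force: 0.0
time: 8.92
tool_pos: [0.3841, 0.2231, 0.1874]
ee_rot: [3.135, 0.001, 2.064]
wrist_force: [0.5, -0.3, -0.1]
width: 0.0657
finger_force: 0.0
t 8.92 pos [0.3841 0.2231 0.1874] rpy [179.6   0.  118.3] w 0.066 F [ 0.5 -0.3 -0.1]
shift [-2.966 -0.835  0.033] turn [0.013 0.001 0.009]
```

```bash
python3 -m handwheel '[[-1,-0.28,0,0,0,0],[-1,-0.28,0,0,0,0],[-1,-0.28,0,0,0,0],[-1,-0.28,0,0,0,0],[-1,-0.28,0,0,0,0],[-1,-0.28,0,0,0,0],[-1,-0.28,0,0,0,0]]' -1
python3 -m handwheel '[[-1,-0.28,0,0,0,0],[-1,-0.28,0,0,0,0],[-1,-0.28,0,0,0,0],[-1,-0.28,0,0,0,0],[-1,-0.28,0,0,0,0],[-1,-0.28,0,0,0,0],[-1,-0.28,0,0,0,0]]'
python3 -m handwheel '[[-0.96,-0.27,0,0,0,0],[-0.96,-0.27,0,0,0,0],[-0.96,-0.27,0,0,0,0],[-0.96,-0.27,0,0,0,0],[-0.96,-0.27,0,0,0,0],[-0.96,-0.27,0,0,0,0],[-0.96,-0.27,0,0,0,0],[-0.96,-0.27,0,0,0,0]]'
python3 go.py 0.5185 -0.378 0.026
python3 - <<'E'
from h import *
cv2.imwrite('pics/s1.png',viewer.snapshot('scene')[:,:,::-1])
E
```

```text
time: 9.5
tool_pos: [0.4271, 0.0179, 0.1824]
ee_rot: [-3.139, -0.002, 2.059]
wrist_force: [-0.8, -0.1, -1.2]
width: 0.0937
finger_force: 0.0
time: 10.08
tool_pos: [0.4732, -0.1826, 0.1826]
ee_rot: [-3.14, -0.004, 2.063]
wrist_force: [0.2, 0.5, 0.3]
width: 0.0936
finger_force: 0.0
time: 10.75
tool_pos: [0.5173, -0.3748, 0.1839]
ee_rot: [3.141, -0.002, 2.067]
wrist_force: [0.1, -0.0, -0.1]
width: 0.0936
finger_force: 0.0
t 10.75 pos [ 0.5173 -0.3748  0.1839] rpy [ 1.800e+02 -1.000e-01  1.184e+02] w 0.094 F [ 0.1 -0.  -0.1]
shift [-0.019 -0.003  0.79 ] turn [ 0.001 -0.004  0.014]
```

View pics/s1.png

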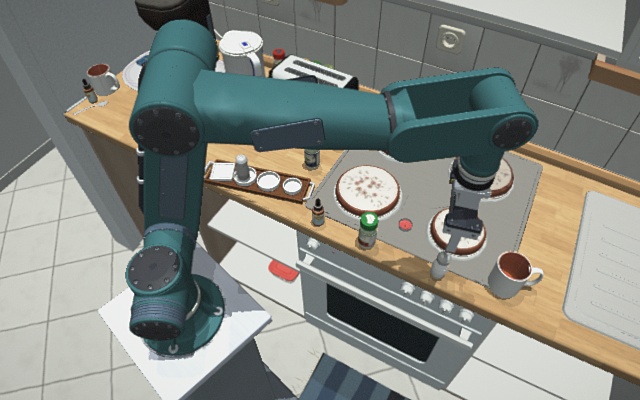

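The grey shaker stands in its cup at (242,165). The white one is under the gripper, with a hob cover close behind. I use a narrower opening and a slightly higher grasp.

```bash
python3 -m handwheel '[[-0.02,0,0.15,0,0,0],[-0.02,0,0.3,0,0,0],[-0.02,0,0.3,0,0,0],[-0.02,0,0.45,0,0,0],[-0.02,0,0.6,0,0,0],[-0.02,0,0.7,0,0,0],[-0.02,0,0.76,0,0,0],[-0.02,0,0.76,0,0,0],[-0.02,0,0.76,0,0,0]]' -0.5
python3 -m handwheel '[[0,0,0,0,0,0],[0,0,0,0,0,0],[0,0,0,0,0,0],[0,0,0,0,0,0],[0,0,0,0,0,0],[0,0,0,0,0,0],[0,0,0,0,0,0],[0,0,0,0,0,0],[0,0,0,0,0,0],[0,0,0,0,0,0]]' 1
```

```text
time: 11.55
tool_pos: [0.5191, -0.3806, 0.0337]
ee_rot: [3.141, 0.001, 2.065]
wrist_force: [1.2, -0.8, 0.6]
width: 0.0703
finger_force: 0.0
time: 12.38
tool_pos: [0.5195, -0.3813, 0.0335]
ee_rot: [3.14, 0.002, 2.064]
wrist_force: [2.2, 0.8, 5.3]
width: 0.0394
finger_force: 30.1
```

```bash
python3 -m handwheel '[[0,0,-0.03,0,0,0],[0,0,-0.06,0,0,0],[0,0,-0.1,0,0,0],[0,0,-0.1,0,0,0]]'
python3 - <<'E'
from h import *
w=viewer.snapshot('wrist')[:,:,::-1];s=viewer.snapshot('scene')[:,:,::-1]
cv2.imwrite('pics/c1.png',np.hstack([cv2.resize(w[200:350,220:420],(400,300)),cv2.resize(s[190:300,390:510],(400,366))[:300]]))
E
```

```text
time: 12.72
tool_pos: [0.5187, -0.3819, 0.054]
ee_rot: [3.142, 0.002, 2.064]
wrist_force: [0.2, -0.2, -0.6]
width: 0.0395
finger_force: 29.6
```

View pics/c1.png

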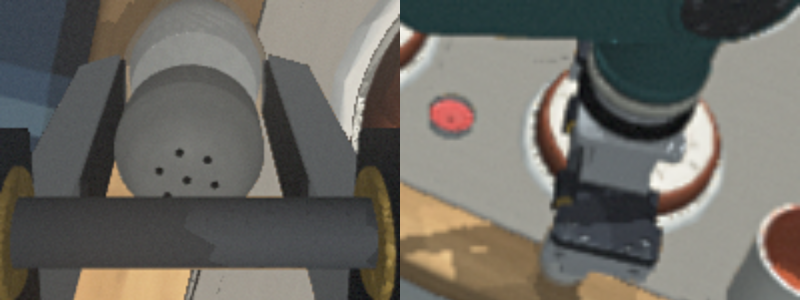

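The white shaker is held upright between the fingers. Lifting and carrying it to the middle cup.

```bash
python3 -m handwheel '[[0,0,-0.15,0,0,0],[0,0,-0.3,0,0,0],[0,0,-0.45,0,0,0],[0,0,-0.65,0,0,0],[0,0,-0.65,0,0,0],[0,0,-0.65,0,0,0]]'
python3 -m handwheel '[[0.1,0.03,0,0,0,0],[0.25,0.07,0,0,0,0],[0.4,0.11,0,0,0,0],[0.55,0.15,0,0,0,0],[0.7,0.19,0,0,0,0],[0.85,0.22,0,0,0,0],[1,0.27,0,0,0,0]]'
python3 -m handwheel '[[0.15,0.04,0,0,0,0],[0.3,0.08,0,0,0,0],[0.45,0.12,0,0,0,0],[0.6,0.15,0,0,0,0],[0.8,0.2,0,0,0,0],[0.9,0.24,0,0,0,0],[0.9,0.24,0,0,0,0],[0.9,0.24,0,0,0,0]]'
python3 go.py 0.417 0.158 0.183
```

```text
time: 13.32
tool_pos: [0.5197, -0.3823, 0.1861]
ee_rot: [3.139, 0.007, 2.064]
wrist_force: [0.6, -0.4, -1.1]
width: 0.0398
finger_force: 29.6
time: 13.9
tool_pos: [0.4693, -0.1777, 0.1796]
ee_rot: [-3.139, -0.004, 2.063]
wrist_force: [1.0, 0.6, -1.1]
width: 0.0397
finger_force: 29.6
time: 14.57
tool_pos: [0.4272, 0.0026, 0.1805]
ee_rot: [-3.139, -0.001, 2.067]
wrist_force: [0.1, 0.1, -1.0]
width: 0.0395
finger_force: 29.6
t 14.57 pos [0.4272 0.0026 0.1805] rpy [-1.798e+02 -1.000e-01  1.184e+02] w 0.040 F [ 0.1  0.1 -1. ]
shift [ 0.708  0.325 -0.012] turn [-0.006 -0.002  0.014]
```

```bash
python3 -m handwheel '[[0.15,0.07,0,0,0,0],[0.3,0.14,0,0,0,0],[0.45,0.21,0,0,0,0],[0.6,0.28,0,0,0,0],[0.71,0.325,0,0,0,0],[0.71,0.325,0,0,0,0],[0.71,0.325,0,0,0,0]]'
python3 go.py 0.417 0.158 0.052
python3 - <<'E'
from h import *
c=viewer.calibration('wrist');im=viewer.snapshot('wrist')[:,:,::-1].copy()
for p in ([.3835,.222,.1],[.417,.157,.023],[.454,.0915,.023],[.347,.2865,.02]):cv2.circle(im,tuple(proj(c,np.array(p)).round().astype(int).tolist()),3,(0,0,255),-1)
cv2.imwrite('pics/w3.png',im)
E
```

```text
time: 15.15
tool_pos: [0.4183, 0.1571, 0.1811]
ee_rot: [-3.139, 0.0, 2.065]
wrist_force: [0.5, 0.4, -1.3]
width: 0.0396
finger_force: 29.6
t 15.15 pos [0.4183 0.1571 0.1811] rpy [-179.8    0.   118.3] w 0.040 F [ 0.5  0.4 -1.3]
shift [ 0.007 -0.002  0.646] turn [-0.005  0.001  0.011]
```

View pics/w3.png

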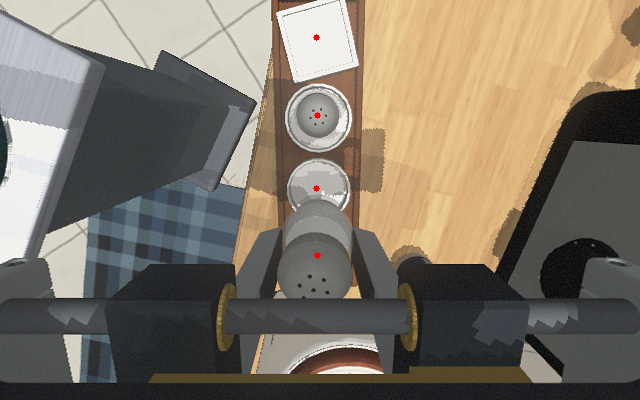

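Cup rim is centred at (319,188), within 2 mm of the prediction. The grey shaker's head at (318,115) is centred in its cup, and the saucer centre is (318,39). Lowering.

```bash
python3 -m handwheel '[[0.01,0,0.12,0,0,0],[0.01,0,0.25,0,0,0],[0.01,0,0.38,0,0,0],[0.01,0,0.5,0,0,0],[0.01,0,0.58,0,0,0],[0.01,0,0.62,0,0,0],[0.01,0,0.64,0,0,0],[0.01,0,0.64,0,0,0],[0.01,0,0.64,0,0,0]]'
python3 -m handwheel '[[0,0,0.01,0,0,0],[0,0,0.02,0,0,0],[0,0,0.03,0,0,0],[0,0,0.035,0,0,0],[0,0,0.04,0,0,0],[0,0,0.045,0,0,0],[0,0,0.045,0,0,0]]'
```

```text
time: 15.95
tool_pos: [0.4184, 0.159, 0.0554]
ee_rot: [3.14, 0.001, 2.063]
wrist_force: [-0.3, -1.2, -1.0]
width: 0.0398
finger_force: 29.6
time: 16.53
tool_pos: [0.4172, 0.1595, 0.0453]
ee_rot: [-3.141, -0.0, 2.064]
wrist_force: [-0.0, 0.3, -1.0]
width: 0.0397
finger_force: 29.6
```

```bash
python3 -m handwheel '[[0,0,0.005,0,0,0],[0,0,0.01,0,0,0],[0,0,0.015,0,0,0],[0,0,0.015,0,0,0]]'
```

```text
time: 16.87
tool_pos: [0.4177, 0.1595, 0.0433]
ee_rot: [3.141, 0.0, 2.064]
wrist_force: [-1.3, -1.1, 4.5]
width: 0.0396
finger_force: 29.9
```

```bash
python3 -m handwheel '[[0,0,0,0,0,0],[0,0,0,0,0,0],[0,0,0,0,0,0],[0,0,0,0,0,0]]' -0.4
python3 -m handwheel '[[0,0,-0.1,0,0,0],[0,0,-0.25,0,0,0],[0,0,-0.4,0,0,0],[0,0,-0.55,0,0,0],[0,0,-0.72,0,0,0],[0,0,-0.72,0,0,0],[0,0,-0.72,0,0,0]]'
python3 go.py 0.4235 -0.0455 0.18
```

```text
time: 17.2
tool_pos: [0.4173, 0.1595, 0.0422]
ee_rot: [-3.142, -0.0, 2.064]
wrist_force: [-0.2, -0.4, 0.3]
width: 0.0628
finger_force: 0.0
time: 17.78
tool_pos: [0.4189, 0.1598, 0.1889]
ee_rot: [3.136, 0.001, 2.064]
wrist_force: [0.1, -0.7, -0.5]
width: 0.0659
finger_force: 0.0
t 17.78 pos [0.4189 0.1598 0.1889] rpy [1.797e+02 1.000e-01 1.183e+02] w 0.066 F [ 0.1 -0.7 -0.5]
shift [-0.915 -0.466  0.043] turn [0.01  0.003 0.009]
```

```bash
python3 -m handwheel '[[-0.92,-0.466,0.02,0,0,0],[-0.92,-0.466,0.02,0,0,0],[-0.92,-0.466,0.02,0,0,0],[-0.92,-0.466,0.02,0,0,0],[-0.92,-0.466,0.02,0,0,0],[-0.92,-0.466,0.02,0,0,0],[-0.92,-0.466,0.02,0,0,0],[-0.92,-0.466,0.02,0,0,0]]'
python3 go.py 0.4235 -0.0455 0.026
python3 - <<'E'
from h import *
c=viewer.calibration('wrist');im=viewer.snapshot('wrist')[:,:,::-1].copy()
for p in ([.3835,.222,.1],[.417,.157,.1],[.454,.0915,.023],[.4235,-.0455,.0]):
    q=proj(c,np.array(p)).round().astype(int).tolist();print(q);cv2.circle(im,tuple(q),2,(0,0,255),-1)
cv2.imwrite('pics/w4.png',im)
E
```

```text
time: 18.45
tool_pos: [0.4218, -0.0462, 0.181]
ee_rot: [-3.14, -0.003, 2.064]
wrist_force: [0.3, -0.6, -1.2]
width: 0.0659
finger_force: 0.0
t 18.45 pos [ 0.4218 -0.0462  0.181 ] rpy [-179.9   -0.2  118.2] w 0.066 F [ 0.3 -0.6 -1.2]
shift [-0.003  0.01   0.775] turn [-0.003 -0.005  0.008]
[461, -174]
[449, -44]
[412, 83]
[319, 185]
```

View pics/w4.png

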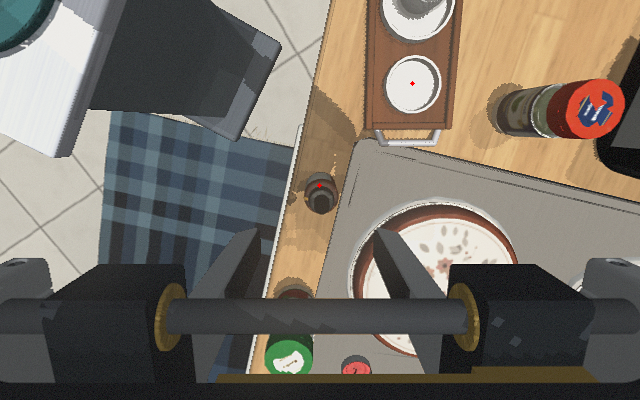

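The dropper's base is centred near (320,187), matching the prediction at (319,185). The narrow cup centre at (412,84) also matches. The dropper stands under the open fingers.

```bash
python3 -m handwheel '[[0,0.01,0.15,0,0,0],[0,0.01,0.3,0,0,0],[0,0.01,0.45,0,0,0],[0,0.01,0.6,0,0,0],[0,0.01,0.7,0,0,0],[0,0.01,0.77,0,0,0],[0,0.01,0.77,0,0,0],[0,0.01,0.77,0,0,0]]'
python3 -m handwheel '[[0,0,0,0,0,0],[0,0,0,0,0,0],[0,0,0,0,0,0],[0,0,0,0,0,0],[0,0,0,0,0,0],[0,0,0,0,0,0],[0,0,0,0,0,0],[0,0,0,0,0,0],[0,0,0,0,0,0],[0,0,0,0,0,0]]' 1
python3 -m handwheel '[[0,0,-0.1,0,0,0],[0,0,-0.25,0,0,0],[0,0,-0.4,0,0,0],[0,0,-0.55,0,0,0],[0,0,-0.7,0,0,0],[0,0,-0.7,0,0,0],[0,0,-0.7,0,0,0]]'
python3 go.py 0.4535 0.092 0.166
```

```text
time: 19.17
tool_pos: [0.4236, -0.044, 0.0278]
ee_rot: [-3.14, -0.002, 2.067]
wrist_force: [0.3, 0.6, -0.1]
width: 0.0656
finger_force: 0.0
time: 20.0
tool_pos: [0.4247, -0.0459, 0.029]
ee_rot: [3.141, 0.001, 2.064]
wrist_force: [-0.6, -0.1, 3.7]
width: 0.032
finger_force: 30.0
time: 20.58
tool_pos: [0.4251, -0.046, 0.1697]
ee_rot: [3.139, 0.002, 2.064]
wrist_force: [-0.3, 0.2, -0.6]
width: 0.0318
finger_force: 30.0
t 20.58 pos [ 0.4251 -0.046   0.1697] rpy [1.799e+02 1.000e-01 1.183e+02] w 0.032 F [-0.3  0.2 -0.6]
shift [0.541 0.452 0.019] turn [0.005 0.004 0.009]
```

```bash
python3 -m handwheel '[[0.12,0.1,0,0,0,0],[0.25,0.2,0,0,0,0],[0.38,0.32,0,0,0,0],[0.5,0.42,0,0,0,0],[0.54,0.45,0,0,0,0],[0.54,0.45,0,0,0,0],[0.54,0.45,0,0,0,0]]'
python3 go.py 0.4535 0.092 0.048
python3 - <<'E'
from h import *
c=viewer.calibration('wrist');im=viewer.snapshot('wrist')[:,:,::-1].copy()
for p in ([.417,.157,.1],[.454,.0915,.023],[.3835,.222,.1]):
    q=proj(c,np.array(p)).round().astype(int).tolist();print(q);cv2.circle(im,tuple(q),2,(0,0,255),-1)
cv2.imwrite('pics/w5.png',cv2.resize(im[20:340,160:480],None,fx=1.8,fy=1.8))
E
```

```text
time: 21.17
tool_pos: [0.4513, 0.0916, 0.1666]
ee_rot: [-3.138, -0.001, 2.065]
wrist_force: [0.6, -0.2, -1.2]
width: 0.0316
finger_force: 30.0
t 21.17 pos [0.4513 0.0916 0.1666] rpy [-179.8   -0.   118.3] w 0.032 F [ 0.6 -0.2 -1.2]
shift [-0.004  0.013  0.593] turn [-0.008 -0.001  0.011]
[318, 114]
[320, 193]
[320, 3]
```

View pics/w5.png

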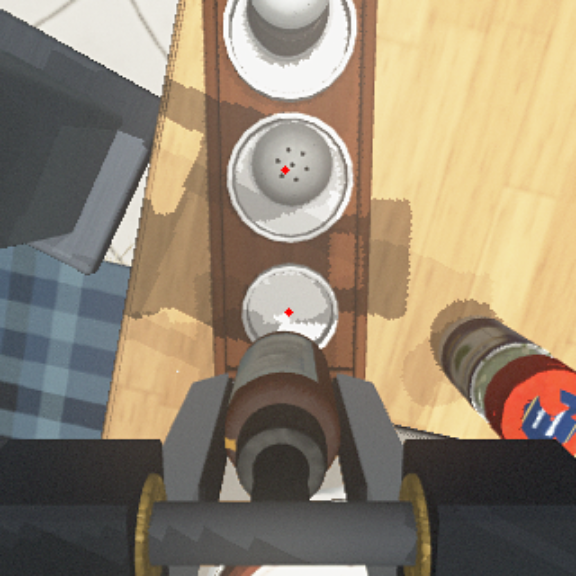

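The narrow cup centre (290,312 in the crop) is on the prediction, and both shakers stand in their cups. Lowering the dropper.

```bash
python3 -m handwheel '[[0,0.01,0.12,0,0,0],[0,0.01,0.25,0,0,0],[0,0.01,0.38,0,0,0],[0,0.01,0.48,0,0,0],[0,0.01,0.55,0,0,0],[0,0.01,0.59,0,0,0],[0,0.01,0.59,0,0,0],[0,0.01,0.59,0,0,0]]'
python3 -m handwheel '[[0,0,0.01,0,0,0],[0,0,0.02,0,0,0],[0,0,0.03,0,0,0],[0,0,0.035,0,0,0],[0,0,0.04,0,0,0],[0,0,0.04,0,0,0],[0,0,0.04,0,0,0]]'
```

```text
time: 21.88
tool_pos: [0.4541, 0.092, 0.0506]
ee_rot: [-3.141, 0.0, 2.063]
wrist_force: [0.2, -0.0, -0.5]
width: 0.0318
finger_force: 30.0
time: 22.47
tool_pos: [0.4541, 0.093, 0.0425]
ee_rot: [3.141, -0.0, 2.064]
wrist_force: [0.5, 0.4, -1.1]
width: 0.0318
finger_force: 30.0
```

```bash
python3 -m handwheel '[[0,0,0.005,0,0,0],[0,0,0.01,0,0,0],[0,0,0.015,0,0,0],[0,0,0.015,0,0,0],[0,0,0.015,0,0,0]]'
```

```text
time: 22.88
tool_pos: [0.454, 0.0929, 0.0393]
ee_rot: [-3.141, -0.0, 2.064]
wrist_force: [-0.1, 0.0, -0.0]
width: 0.0318
finger_force: 30.0
```

```bash
python3 -m handwheel '[[0,0,0.005,0,0,0],[0,0,0.01,0,0,0],[0,0,0.015,0,0,0],[0,0,0.015,0,0,0],[0,0,0.015,0,0,0]]'
```

```text
time: 23.3
tool_pos: [0.4545, 0.0929, 0.0389]
ee_rot: [3.141, 0.001, 2.064]
wrist_force: [-3.5, 0.0, 10.2]
width: 0.0319
finger_force: 30.0
```

```bash
python3 -m handwheel '[[0,0,-0.005,0,0,0],[0,0,-0.005,0,0,0],[0,0,-0.005,0,0,0],[0,0,-0.005,0,0,0],[0,0,-0.005,0,0,0]]' -0.2
python3 -m handwheel '[[0,0,-0.1,0,0,0],[0,0,-0.25,0,0,0],[0,0,-0.4,0,0,0],[0,0,-0.55,0,0,0],[0,0,-0.72,0,0,0],[0,0,-0.72,0,0,0],[0,0,-0.72,0,0,0]]'
python3 go.py 0.5725 -0.2295 0.18
```

```text
time: 23.72
tool_pos: [0.4539, 0.0929, 0.0371]
ee_rot: [-3.141, -0.0, 2.064]
wrist_force: [-0.6, 0.3, 0.1]
width: 0.056
finger_force: 0.0
time: 24.3
tool_pos: [0.4556, 0.093, 0.1839]
ee_rot: [3.137, 0.002, 2.064]
wrist_force: [-0.4, 0.1, 0.0]
width: 0.0563
finger_force: 0.0
t 24.30 pos [0.4556 0.093  0.1839] rpy [1.797e+02 1.000e-01 1.183e+02] w 0.056 F [-0.4  0.1  0. ]
shift [-1.697 -0.249  0.022] turn [0.009 0.004 0.009]
```

```bash
python3 -m handwheel '[[-0.85,-0.12,0,0,0,0],[-0.85,-0.12,0,0,0,0],[-0.85,-0.12,0,0,0,0],[-0.85,-0.12,0,0,0,0],[-0.85,-0.12,0,0,0,0],[-0.85,-0.12,0,0,0,0]]'
python3 -m handwheel '[[-0.85,-0.12,0,0,0,0],[-0.85,-0.12,0,0,0,0],[-0.85,-0.12,0,0,0,0],[-0.85,-0.12,0,0,0,0],[-0.85,-0.12,0,0,0,0],[-0.85,-0.12,0,0,0,0],[-0.85,-0.12,0,0,0,0],[-0.85,-0.12,0,0,0,0]]'
python3 - <<'E'
from h import *
c=viewer.calibration('wrist');im=viewer.snapshot('wrist')[:,:,::-1].copy()
cv2.imwrite('pics/w6.png',im)
h=cv2.cvtColor(im,cv2.COLOR_BGR2HSV)
m=(((h[...,0]<8)|(h[...,0]>170))&(h[...,1]>120)&(h[...,2]>120)).astype('uint8')
_,_,st,ce=cv2.connectedComponentsWithStats(m)
for s,q in zip(st[1:],ce[1:]):
    if s[4]>150: print(s,q.round(1),onz(c,*q,.016).round(4))
print(proj(c,np.array([.5725,-.2295,.016])))
E
python3 go.py 0.5725 -0.2295 0.08
```

```text
time: 24.8
tool_pos: [0.5128, -0.0701, 0.1787]
ee_rot: [-3.138, -0.003, 2.06]
wrist_force: [-1.1, 1.2, -0.1]
width: 0.0564
finger_force: 0.0
time: 25.47
tool_pos: [0.5726, -0.2268, 0.1812]
ee_rot: [3.142, -0.002, 2.067]
wrist_force: [-0.5, -0.5, -0.0]
width: 0.0562
finger_force: 0.0
[303 178  31  28 428] [317.1 195.5] [ 0.5771 -0.2343  0.016 ]
[315.38603855 189.69182846]
t 25.52 pos [ 0.5727 -0.2268  0.1817] rpy [180.   -0.  118.4] w 0.056 F [0.3 0.1 0.2]
shift [-0.012 -0.007  0.508] turn [ 0.001 -0.001  0.014]
```

```bash
python3 -m handwheel '[[-0.02,0,0.15,0,0,0],[-0.02,0,0.3,0,0,0],[-0.02,0,0.45,0,0,0],[-0.02,0,0.6,0,0,0],[-0.02,0,0.7,0,0,0],[-0.02,0,0.78,0,0,0],[-0.02,0,0.82,0,0,0],[-0.02,0,0.82,0,0,0],[-0.02,0,0.82,0,0,0]]'
python3 go.py 0.575 -0.2305 0.007
```

```text
time: 26.27
tool_pos: [0.5751, -0.2319, 0.0183]
ee_rot: [3.141, 0.0, 2.066]
wrist_force: [0.4, 0.2, 0.3]
width: 0.0565
finger_force: 0.0
t 26.27 pos [ 0.5751 -0.2319  0.0183] rpy [180.    0.  118.3] w 0.056 F [0.4 0.2 0.3]
shift [0.006 0.003 0.056] turn [0.001 0.001 0.012]
```

Run:
```python
from h import *
im=viewer.snapshot('wrist')[:,:,::-1]
cv2.imwrite('pics/c2.png',cv2.resize(im[160:300,220:420],None,fx=3,fy=3))
```

```text
(no output)
```

View pics/c2.png

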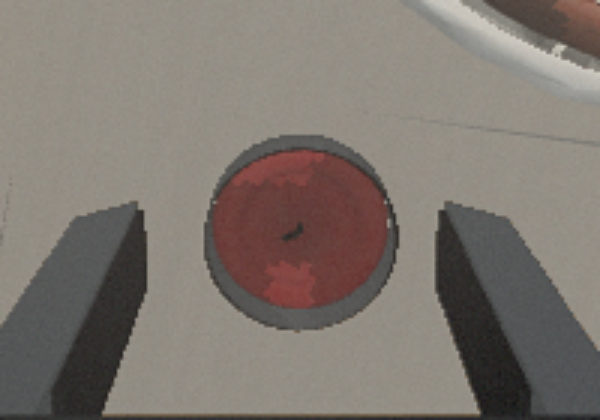

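The candle at (300,232) sits centred between the fingertips, about 3 mm toward tool +x. Nudging that way, lowering and closing.

```bash
python3 -m handwheel '[[0.012,0.005,0.02,0,0,0],[0.012,0.005,0.04,0,0,0],[0.012,0.005,0.056,0,0,0],[0.012,0.005,0.056,0,0,0],[0.012,0.005,0.056,0,0,0]]'
python3 -m handwheel '[[0,0,0,0,0,0],[0,0,0,0,0,0],[0,0,0,0,0,0],[0,0,0,0,0,0],[0,0,0,0,0,0],[0,0,0,0,0,0],[0,0,0,0,0,0],[0,0,0,0,0,0]]' 1
```

```text
time: 26.73
tool_pos: [0.5743, -0.2302, 0.006]
ee_rot: [-3.141, -0.0, 2.064]
wrist_force: [1.3, 0.4, 0.2]
width: 0.0562
finger_force: 0.0
time: 27.4
tool_pos: [0.5747, -0.2303, 0.0064]
ee_rot: [3.141, 0.0, 2.064]
wrist_force: [-1.3, -0.3, 0.5]
width: 0.0368
finger_force: 30.0
```

```bash
python3 -m handwheel '[[0,0,-0.05,0,0,0],[0,0,-0.12,0,0,0],[0,0,-0.25,0,0,0],[0,0,-0.4,0,0,0],[0,0,-0.55,0,0,0],[0,0,-0.7,0,0,0],[0,0,-0.8,0,0,0],[0,0,-0.8,0,0,0],[0,0,-0.8,0,0,0]]'
python3 go.py 0.349 0.2855 0.165
```

```text
time: 28.15
tool_pos: [0.5752, -0.2305, 0.168]
ee_rot: [3.139, 0.003, 2.064]
wrist_force: [-0.4, 0.1, -0.7]
width: 0.0367
finger_force: 30.0
t 28.15 pos [ 0.5752 -0.2305  0.168 ] rpy [179.9   0.2 118.3] w 0.037 F [-0.4  0.1 -0.7]
shift [2.808 0.226 0.008] turn [0.004 0.005 0.009]
```

```bash
python3 -m handwheel '[[0.15,0.01,0,0,0,0],[0.3,0.02,0,0,0,0],[0.45,0.04,0,0,0,0],[0.6,0.05,0,0,0,0],[0.8,0.06,0,0,0,0],[0.95,0.075,0,0,0,0],[0.95,0.075,0,0,0,0]]'
python3 -m handwheel '[[0.15,0.01,0,0,0,0],[0.3,0.02,0,0,0,0],[0.45,0.04,0,0,0,0],[0.6,0.05,0,0,0,0],[0.8,0.06,0,0,0,0],[0.95,0.075,0,0,0,0],[0.95,0.075,0,0,0,0]]'
python3 -m handwheel '[[0.15,0.01,0,0,0,0],[0.3,0.02,0,0,0,0],[0.45,0.04,0,0,0,0],[0.6,0.05,0,0,0,0],[0.8,0.06,0,0,0,0],[0.9,0.075,0,0,0,0],[0.9,0.075,0,0,0,0],[0.9,0.075,0,0,0,0]]'
python3 - <<'E'
from h import *
c=viewer.calibration('wrist');im=viewer.snapshot('wrist')[:,:,::-1].copy()
q=proj(c,np.array([.349,.2855,.02])).round().astype(int).tolist();print(q);cv2.circle(im,tuple(q),2,(255,0,0),-1)
cv2.imwrite('pics/w7.png',cv2.resize(im[80:320,180:460],None,fx=2,fy=2))
E
python3 go.py 0.349 0.2855 0.03
```

```text
time: 28.73
tool_pos: [0.4943, -0.051, 0.1637]
ee_rot: [-3.138, -0.006, 2.069]
wrist_force: [1.2, 0.2, -0.7]
width: 0.0369
finger_force: 30.0
time: 29.32
tool_pos: [0.4182, 0.1221, 0.1642]
ee_rot: [-3.138, -0.004, 2.07]
wrist_force: [-1.0, 0.1, -0.3]
width: 0.037
finger_force: 30.0
time: 29.98
tool_pos: [0.3487, 0.2837, 0.1645]
ee_rot: [-3.138, 0.001, 2.066]
wrist_force: [0.3, 0.0, -0.3]
width: 0.0368
finger_force: 30.0
[318, 190]
t 30.03 pos [0.3491 0.2832 0.1648] rpy [-1.798e+02  1.000e-01  1.183e+02] w 0.037 F [ 0.2  0.7 -0.9]
shift [0.011 0.007 0.674] turn [-0.005  0.003  0.009]
```

View pics/w7.png

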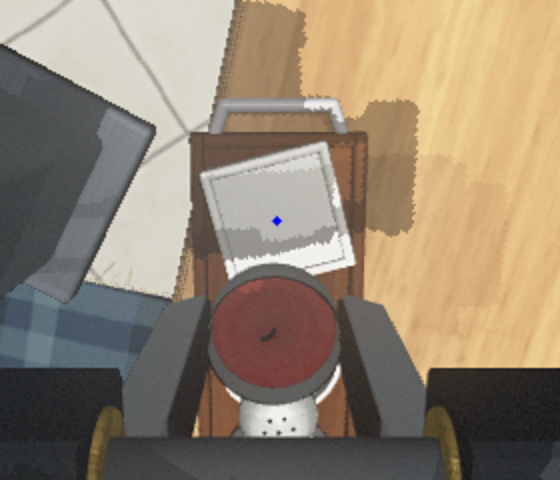

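The saucer centre (278,219) coincides with the marked target, and the candle is level between the fingers. Lowering.

```bash
python3 -m handwheel '[[0.01,0.01,0.12,0,0,0],[0.01,0.01,0.25,0,0,0],[0.01,0.01,0.38,0,0,0],[0.01,0.01,0.5,0,0,0],[0.01,0.01,0.6,0,0,0],[0.01,0.01,0.65,0,0,0],[0.01,0.01,0.67,0,0,0],[0.01,0.01,0.67,0,0,0],[0.01,0.01,0.67,0,0,0]]'
python3 -m handwheel '[[0,0,0.01,0,0,0],[0,0,0.02,0,0,0],[0,0,0.03,0,0,0],[0,0,0.035,0,0,0],[0,0,0.035,0,0,0],[0,0,0.035,0,0,0]]'
```

```text
time: 30.78
tool_pos: [0.3508, 0.2869, 0.0333]
ee_rot: [3.14, 0.0, 2.063]
wrist_force: [-0.2, 0.3, 0.3]
width: 0.0367
finger_force: 30.0
time: 31.28
tool_pos: [0.3497, 0.2871, 0.0253]
ee_rot: [3.141, -0.0, 2.065]
wrist_force: [-0.2, 0.2, 0.2]
width: 0.0367
finger_force: 30.0
```

```bash
python3 -m handwheel '[[0,-0.005,0.005,0,0,0],[0,-0.005,0.01,0,0,0],[0,-0.005,0.015,0,0,0],[0,-0.005,0.015,0,0,0],[0,-0.005,0.015,0,0,0]]'
```

```text
time: 31.7
tool_pos: [0.3488, 0.2865, 0.0222]
ee_rot: [-3.141, -0.0, 2.064]
wrist_force: [-0.2, 0.4, -0.7]
width: 0.0366
finger_force: 30.0
```

```bash
python3 -m handwheel '[[0,0,0.004,0,0,0],[0,0,0.006,0,0,0],[0,0,0.006,0,0,0],[0,0,0.006,0,0,0]]'
python3 -m handwheel '[[0,0,0,0,0,0],[0,0,0,0,0,0],[0,0,0,0,0,0],[0,0,0,0,0,0],[0,0,0,0,0,0]]' -0.2
python3 -m handwheel '[[0,0,-0.05,0,0,0],[0,0,-0.2,0,0,0],[0,0,-0.4,0,0,0],[0,0,-0.6,0,0,0],[0,0,-0.8,0,0,0],[0,0,-0.9,0,0,0],[0,0,-0.9,0,0,0],[0,0,-0.9,0,0,0]]'
python3 go.py 0.32 0.02 0.25
```

```text
time: 32.03
tool_pos: [0.3488, 0.2865, 0.0211]
ee_rot: [-3.142, -0.0, 2.064]
wrist_force: [1.5, 0.9, 0.6]
width: 0.0367
finger_force: 30.0
time: 32.45
tool_pos: [0.3489, 0.2866, 0.0211]
ee_rot: [3.141, -0.0, 2.064]
wrist_force: [0.4, -0.0, 1.4]
width: 0.0564
finger_force: 0.0
time: 33.12
tool_pos: [0.3495, 0.287, 0.2031]
ee_rot: [3.137, -0.0, 2.064]
wrist_force: [0.3, -0.4, -0.7]
width: 0.0565
finger_force: 0.0
t 33.12 pos [0.3495 0.287  0.2031] rpy [179.8  -0.  118.3] w 0.057 F [ 0.3 -0.4 -0.7]
shift [-1.106 -0.761 -0.238] turn [ 0.008 -0.001  0.009]
```

All the pictures I may view are used up, so I check the result numerically.

```bash
python3 -m handwheel '[[-1,0,-0.3,0,0,0],[-1,0,-0.3,0,0,0],[-1,0,-0.3,0,0,0],[-1,0,-0.3,0,0,0],[-1,0,-0.3,0,0,0],[-1,0,-0.3,0,0,0],[-1,0,-0.3,0,0,0],[-1,0,-0.3,0,0,0]]'
python3 - <<'E'
from h import *
c=viewer.calibration('wrist');im=viewer.snapshot('wrist')[:,:,::-1].copy();cv2.imwrite('pics/w8.png',im)
T=viewer.calibration('top');t=viewer.snapshot('top')[:,:,::-1].copy();cv2.imwrite('pics/t8.png',t)
S=viewer.calibration('scene');s=viewer.snapshot('scene')[:,:,::-1].copy();cv2.imwrite('pics/s8.png',s)
def blobs(n,c,im,f,z,amin):
    h=cv2.cvtColor(im,cv2.COLOR_BGR2HSV).astype(int);_,_,st,_=cv2.connectedComponentsWithStats(f(h[...,0],h[...,1],h[...,2]).astype('uint8'))
    for b in st[1:]:
        q=b[:2]+(b[2:4]-1)/2
        p=onz(c,*q,z)
        if b[4]>amin and .25<p[0]<.65 and -.45<p[1]<.4: print(n,b,p[:2].round(4))
red=lambda h,s,v:((h<8)|(h>170))&(s>110)&(v>90)
grn=lambda h,s,v:(h>45)&(h<80)&(s>110)
for n,cc,i in(('wrist',c,im),('top',T,t),('scene',S,s)):
    blobs('red@.032 '+n,cc,i,red,.032,25)
    blobs('grn@.106 '+n,cc,i,grn,.106,25)
for i,cc in((cv2.imread('pics/top0.png'),T),): blobs('before red@.109 top',cc,i,red,.109,25);blobs('before grn top',cc,i,grn,.106,25)
blobs('after red@.109 top',T,t,red,.109,25)
for n,p in dict(sauc=[.349,.2855,.032],w1=[.3835,.2212,.1],w2=[.4175,.157,.1],nar=[.4535,.092,.112]).items(): print(n,proj(c,np.array(p)).round(),proj(T,np.array(p)).round(),proj(S,np.array(p)).round())
E
```

```text
time: 33.78
tool_pos: [0.4426, 0.1106, 0.259]
ee_rot: [-3.138, -0.002, 2.064]
wrist_force: [-0.4, 0.4, -0.5]
width: 0.0565
finger_force: 0.0
red@.032 wrist [303   0  31  21 536] [0.3526 0.2794]
red@.032 wrist [404 212  41  44 954] [0.6008 0.1123]
red@.032 top [279 152  11  13  87] [0.5888 0.1304]
red@.032 top [208 211   8  10  59] [0.341  0.2891]
grn@.106 top [364 214  13   9  49] [ 0.4551 -0.1858]
red@.032 scene [304 134  15  11 103] [0.6238 0.1797]
red@.032 scene [216 165  11   7  58] [0.3489 0.2857]
grn@.106 scene [361 212  17  19 180] [ 0.4617 -0.1894]
before red@.109 top [277 152  13  13 111] [0.5614 0.1203]
before red@.109 top [385 190  11  10  79] [ 0.5423 -0.2246]
before grn top [364 210  13  14  59] [ 0.4596 -0.1846]
after red@.109 top [279 152  11  13  87] [0.5623 0.1174]
after red@.109 top [208 211   8  10  59] [0.3266 0.2683]
sauc [318.   3.] [213. 213.] [221. 168.]
w1 [318.  62.] [233. 203.] [240. 157.]
w2 [317. 138.] [257. 199.] [264. 162.]
nar [318. 211.] [281. 192.] [289. 164.]
```

Run:
```python
from h import *
S=viewer.calibration('scene')
a=cv2.imread('pics/scene0.png');b=cv2.imread('pics/s8.png')
h=cv2.cvtColor(b,cv2.COLOR_BGR2HSV)
# brightness signature of caddy crop (scene), coarse ascii
g=cv2.cvtColor(b,cv2.COLOR_BGR2GRAY)[142:196:2,204:312:1]
print('\n'.join(''.join(' .:-=+*#%@'[v*10//256] for v in r) for r in g))
for n,p in dict(w1=[.3835,.2212,0],w2=[.4175,.157,0],nar=[.4535,.092,0]).items():
    for z in((.01,.1) if n!='nar' else(.01,.112)): p[2]=z;print(n,z,proj(S,np.array(p)).round(1)-[204,142])
```

```text
<stdin>:7: RuntimeWarning: overflow encountered in scalar multiply
Traceback (most recent call last):
OverflowError: Python integer 256 out of bounds for uint8
```

Run:
```python
from h import *
S=viewer.calibration('scene')
b=cv2.imread('pics/s8.png')
g=cv2.cvtColor(b,cv2.COLOR_BGR2GRAY)[142:196:2,204:312].astype(int)
print('\n'.join(''.join(' .:-=+*#%@'[v*10//256] for v in r) for r in g))
for n,p in dict(w1=[.3835,.2212,0],w2=[.4175,.157,0],nar=[.4535,.092,0]).items():
    for z in((.01,.1) if n!='nar' else(.01,.112)): p[2]=z;print(n,z,proj(S,np.array(p)).round(1)-[204,142])
```

```text
************************+******************+**************************++++++++++++++++*********+++**::-----=
************************************************++************************+++++*+++++++*************-.....::
****************************************************+**************************+++*++*+*+***********=.......
*************************************+****************+++++++*********************++*+++************==-:....
********************************+*********++******++*************************************+*****+****=-------
*********************************************+++***************++****************************+++++**-.:-----
***************************************++*********++++******************************#************+**=--:..::
*********************************#####*##****************+********************************#*********=-------
**************************##***+*##%%%%##*+*********************************************************+:::--=-
+*********+=::----==++**********+***###*++++************+========************************+++++******+:::::-=
*+++##**##
[... 1263 characters left out ...]
-:..-@=------------#@%+*-::::-..:-
::::::::::---=+-::::..........:::---:::::::...........-=+++====-===++++=---...:*=+-:---------*%%#=::::::.=*=
::::::::::::::--==++*++=-::::...........:..:......::..::-===++++*+===-=-::.:...-++-:-------:=%%%+-:::::.=*+*
::::::::::::::::::---======+****+=-::............::::.....:-========+-...:.:...:-=+*--:::-+%%*=--::.::.:***#
:::::::::::::::::::::::--=++**++****+====-:::................:.:......::::......:--==========--::::::.:+++#=
::::::::::::::::--:::::::::----=+*=---===========---::..............:::.......:.....:-====-::::::::::.=++#+-
w1 0.01 [40.6 35.8]
w1 0.1 [36.1 14.8]
w2 0.01 [63.2 40.9]
w2 0.1 [60.  19.8]
nar 0.01 [87.1 45.8]
nar 0.112 [84.9 21.8]
```

The heads and bulb appear where upright items in the dish centres should: shakers at columns 36 and 60, bulb at 85. The tea light is in the saucer at (0.349, 0.286), and the gripper is clear.

```bash
python3 -c "
from bench import robot
print(robot.close_job())"
```

```text
the job is handed in; nothing more can be done
None
```

The job is handed in at about 34 s: both shakers, the dropper bottle and the tea light were set down upright in their dishes, and the arm never touched the two spice jars; the hand-in returned no verdict, and the last check was by pixel measurement because my 14 viewings were used up.

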